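Unload a sealed centrifuge bucket into the courier's tube carrier

ROBOT

A 6-joint arm with a two-finger parallel gripper is mounted at the origin on the work surface. World frame = base frame: x ahead of the robot, y to its left, z up, the work surface at z = 0. Lengths are in mm, angles in degrees, forces in N, time in s.
With the tool pointing down it reaches from about 300 to 850 mm from the base axis. Payload 4.2 kg.
Tool frame: the origin (TCP) lies on the centre line of the jaws, within the pads' length; the fingertips stand 11 mm ahead of it and the grasp point (between the pads) lies 8 mm behind it; z points along the fingers, y is the line along which they close (so a half turn about z gives the same grasp; the last joint's range is limited). The gripper opens to 91 mm and grips with 3 to 60 N. Pads are 32 mm wide; open, the fingers measure 118 mm over their backs; the gripper's body (76 mm by 178 mm) begins 60 mm behind the grasp point.
Start: joints at [64.057, 18.312, 89.639, -0, 72.044, -1.146], TCP at [241.167, 521.997, 224.976] pointing down, gripper open.
Joint ranges: [-177.97, 177.97], [-48.28, 115.42], [12.27, 149.76], [-77.06, 257.06], [2.81, 150.46], [-146.56, 146.56]. Speed limits (degrees/s): [147.25, 147.25, 180, 180, 180, 180].

INTERFACE

Orientations are given as [roll, pitch, yaw] about the fixed x, y, z axes, in that order (R = Rz(yaw) Ry(pitch) Rx(roll)).
In Python, from workcell import env, grab_frame, camera_model, models gives the robot as it stands.
- The arm moves only by the shell command python3 -m crank 'ROWS' [FORCE]. ROWS is text: rows parted by semicolons, each of 7 numbers parted by spaces: the closure, from -1 (fully open) to 1 (shut), so that 0 is half open, then the shift along the tool's x, y, z in mm, then the turn, a rotation vector about the tool's x, y, z in degrees. A call has 1 to 10 rows; each row shifts and turns the commanded pose from where the row before left it, along the tool's axes as they then stand; what a row does not reach is not made up. A row lasts 1/8 s, in which the tool goes at most 62.5 mm and 10.7 degrees, less where a joint would pass 70% of its speed; a pose out of reach is approached as far as the arm can. A call is refused whole if a number of a shift passes 62.5 or a number of a turn 10.7, either way. A call with a gripper value outside its range is refused whole. The fingers move at their own pace and stop on an object; FORCE is the grip in N (left out, the last holds). Time passes only in rows, so rows that do not move let the fingers close. It gives the time, the measured TCP pose, the force, the opening and the grip force at its end, in the units of the state.
- env.state(): the state, without advancing time (a new reading comes with each control period).
- grab_frame(name): name is "side" or "top"; returns the picture (480x640x3 uint8, blue, green, red); there is no depth.
- camera_model(name): a dict with "K" (3x3 intrinsics, pixels), "k1" (the pictures are not rectified: a ray, as slopes to the right and down, at radius r is drawn at 1 + k1 r^2 times it, then the intrinsics apply), "R" (3x3) and "t" (3): a world point X has camera coordinates R X + t. Camera axes: x right, y down, z forward; pixel columns grow to the right and rows downward; lengths in mm; the calibration is good to about 2 mm. A picture is of the moment at which its call begins. camera_model takes no time and is no camera call.
- env.job_done(): hands the job in; it is judged then, once.
Trained networks look in the newest picture that a camera, given by its name, has taken for a name from the list of things; names that differ only in an ending like _2 or _b are one class to them, and where a whole thing is asked for, a point or a joint stands for the part that bears it (a point fixed in the world has none). Each returns a list of dicts, best first, with "p" (0 to 1); they miss things now and then, are a little off and sometimes report something else, mostly with a low value. They report only what shows in the picture. A call takes as long as a camera call. They do not tell look-alikes from the thing itself.
- models.search_frame(name, camera): "point" ([x, y, z] in mm, in world coordinates, good to about 4 mm: the middle of the surface that is visible of it).
The state is a dict: "time_s": time; "qpos": joint angles; "qvel": joint speeds; "effort": joint torques, N m; "ee_pos": TCP position; "ee_rot": TCP orientation; "force": force on the tool from outside, world axes, zero at the start; "torque": the same for the moment, N m; "gripper_width": finger opening in mm; "gripper_force": force on a finger pad.
Only numpy, scipy, OpenCV 4.12 (cv2) and the standard library are available. Lean on these libraries where they do the work, as an engineer would, in place of code of your own. Each camera call takes 0.05 s, during which the arm holds its last target. There are 200 camera calls.

TASK

Turn the centrifuge bucket's domed bayonet cap anticlockwise until it comes free, lift it straight off without forcing it and set it down, rim down, on the round rubber mat. Stand every glass blood tube in a cell of its own in the white carrier, gripping it lightly and keeping it upright all the way. Then put the hood on the carrier and press gently until it clicks home at both ends, stop pushing and let go; leave the other things on the bench where they are.

Things in the scene. Friction and masses are not known exactly. Their poses are not given: they have to be found in the camera images.
- bucket: aluminium centrifuge bucket, 100 mm across, hung by two trunnions in a low grey stand (140 x 150 mm) fixed to the bench. Origin: on the bench under its centre; the trunnions lie along its y axis. Rim 78 mm above the bench. Three lug arcs stick out round the rim to 57 mm from the axis, with slots between; a collar (132 mm across, top at 52 mm) carries the cap
- bucket_block (a point): white block in the bucket; point: centre of its top, 75 mm above the bench, axes as the bucket's. Four square pockets 16 mm wide and 35 mm deep at x = +-20, y = +-20 mm hold the tubes
- cap_handle (a point): middle of the black handle bar on top of the grey domed cap, 113 mm above the cap's lower edge. The bar runs along y, 80 mm long, 14 mm thick, 18 mm tall, 22 mm clear of the dome (top 82 mm above the lower edge). z is up. 0.32 kg
- cap_rim (a point): centre of the cap's lower edge, 132 mm across; axes as the handle's. Inner lugs hold it under the bucket's, with 3 mm of play. It starts turned 0.5 to 1.2 rad clockwise (from above) of free. Turned anticlockwise it can be lifted when its handle lines up with the trunnions (axes as the bucket's, from 0.08 rad before to 0.05 past); a stop blocks it 0.07 past. It must rise 70 mm to clear the tubes
- mat: round black rubber mat, 190 mm across and 3 mm thick, fixed on the bench. Origin: its centre, on the bench
- tube1_mid (a point): stoppered glass blood tube, already spun: 13 mm across, peach stopper 16 mm across and 22 mm tall at its top, 80 mm tall in all, 14 g. Point: its centre, 40 mm above its foot; z is its axis, up. Starts standing in a pocket of the bucket, 42 mm of it above the rim. Take it by the stopper (26 mm above this point), fingertips above the rim, with 20 to 40 N; over 50 N a finger breaks it. May be absent
- tube2_mid (a point): stoppered glass blood tube, already spun: 13 mm across, peach stopper 16 mm across and 22 mm tall at its top, 80 mm tall in all, 14 g. Point: its centre, 40 mm above its foot; z is its axis, up. Starts standing in a pocket of the bucket, 42 mm of it above the rim. Take it by the stopper (26 mm above this point), fingertips above the rim, with 20 to 40 N; over 50 N a finger breaks it. May be absent
- tube3_mid (a point): stoppered glass blood tube, already spun: 13 mm across, peach stopper 16 mm across and 22 mm tall at its top, 80 mm tall in all, 14 g. Point: its centre, 40 mm above its foot; z is its axis, up. Starts standing in a pocket of the bucket, 42 mm of it above the rim. Take it by the stopper (26 mm above this point), fingertips above the rim, with 20 to 40 N; over 50 N a finger breaks it. May be absent
- tube4_mid (a point): stoppered glass blood tube, already spun: 13 mm across, peach stopper 16 mm across and 22 mm tall at its top, 80 mm tall in all, 14 g. Point: its centre, 40 mm above its foot; z is its axis, up. Starts standing in a pocket of the bucket, 42 mm of it above the rim. Take it by the stopper (26 mm above this point), fingertips above the rim, with 20 to 40 N; over 50 N a finger breaks it. May be absent
- carrier: white tube carrier fixed on the bench. Origin: on the bench under its centre. Foot 166 x 90 mm, 10 mm high; on it a block 134 (x) x 48 (y) mm, top 46 mm above the bench, with four square cells in a row at x = -51, -17, 17, 51 mm, y = 0: 21 mm wide, floor 10 mm above the bench. A sprung catch with a round nose stands out of each end of the block
- hood_handle (a point): middle of the grey handle bar on top of the carrier's loose white hood, 119 mm above its lower edge. The bar runs along x, 64 mm long, 14 mm thick, 17 mm tall, 22 mm clear of the hood's roof (89 mm above the lower edge). z is up. 0.14 kg. It starts standing on the bench
- hood_rim (a point): centre of the hood's lower edge; axes as the handle's. The hood is 154 (x) x 60 (y) mm outside, with a lip 12 mm wide along each long side at the bottom. It goes over the carrier's block either way round, 3 mm to spare on each side. Lowered, it stops on the catches about 10 mm above the carrier's foot; pushed there with about 10 to 15 N it snaps past them and rests on the foot, 10 mm above the bench
- sanitiser_mid (a point): bystander: clear bottle, 58 mm across, 160 mm tall; its centre
- label_roll_mid (a point): bystander: white roll of labels, 84 mm across, 56 mm tall; its centre
- marker_mid (a point): bystander: marker pen, 135 mm long, lying; its centre
Mind the look-alikes: they are no part of the job. Leave any green or pink look-alike of the carrier alone.

How it is judged:
By the outcome, as a careful person would: the job done as asked, in the order asked, and still so for the second after the job is handed in, with the robot touching nothing.
Of tube1, tube2, tube3, tube4 only 2 to 4 are there at a start; the rules pass over those that are not, and their reading is None.
At some moment in a run one of hood may be knocked a few centimetres aside while the robot is not near it.
It also fails if it takes over 210 s, if anything falls off the work surface, if the arm or the gripper's body presses on something with over 40 N, if the wrist force passes 120 N, or if a joint passes its speed limit or range.

## Working session

There is one attempt and no reset: what is moved stays moved. The work goes in short steps, Python scripts to look and compute and a shell command to move; the robot and the scene stay as the last step left them, time stands still between calls to the robot, and variables do not carry over. Pictures are saved under pics/ and viewed, at most 17 in all, crops included, and the job is handed in when it is done.

```bash
ls; mkdir -p pics; python3 - <<'E'
from workcell import env, grab_frame, camera_model, models
import cv2
print({k:v for k,v in env.state().items()})
for c in("top","side"):
    cv2.imwrite(f"pics/{c}0.png",grab_frame(c))
    m=camera_model(c); print(c,m)
    for n in["bucket","cap_handle","cap_rim","mat","carrier","hood_handle","hood_rim","sanitiser_mid","label_roll_mid","marker_mid"]:
        print(n,[([round(v) for v in d["point"]],round(d["p"],2)) for d in models.search_frame(n,c)])
E
```

```text
pics
{'time_s': 0.0, 'qpos': array([ 6.40568987e+01,  1.83520788e+01,  8.97070228e+01, -6.18813124e-04,
        7.20416485e+01, -1.14684562e+00]), 'qvel': array([-0.05967532,  0.03908908,  0.06670211,  0.07517849,  0.00600412,
        0.06223681]), 'effort': array([-1.25843559e-03, -4.12445927e+01, -2.31978571e+01,  7.27015338e-02,
        4.52915090e-02, -1.28211072e-04]), 'ee_pos': array([240.95204914, 521.55200708, 224.11167997]), 'ee_rot': array([-1.79899258e+02, -1.42829046e-03,  1.55203934e+02]), 'force': array([0.00770866, 0.00245978, 0.24091016]), 'torque': array([-0.06289687,  0.01130105, -0.0433791 ]), 'gripper_force': 0.0, 'gripper_width': 90.99708993512233}
top {'K': array([[624.99671799,   0.        , 325.29212861],
       [  0.        , 624.99671799, 252.61287769],
       [  0.        ,   0.        ,   1.        ]]), 'k1': -0.08396220022866117, 'R': array([[ 0.0239124 , -0.99967824,  0.00846285],
       [-0.98049244, -0.02510382, -0.19494711],
       [ 0.19509684, -0.00363611, -0.98077724]]), 't': array([ -14.58960843,  509.81463873, 1595.72247448])}
bucket [([463, -315
[... 669 characters left out ...]
 'R': array([[ 0.88037234, -0.47403785, -0.01525323],
       [-0.26458869, -0.46418889, -0.84529373],
       [ 0.39362084,  0.74820905, -0.53408412]]), 't': array([-462.12490935,  212.49499338,  856.4934861 ])}
bucket [([454, -405, 7], 0.57)]
cap_handle [([475, -378, 130], 0.74)]
cap_rim [([447, 318, 6], 0.59)]
mat [([448, 319, 4], 0.66), ([751, -9, 79], 0.31)]
carrier [([371, -85, 29], 0.9), ([709, -415, 25], 0.9), ([214, 252, 25], 0.83), ([541, 82, 23], 0.7), ([204, -300, 25], 0.66)]
hood_handle [([554, -170, 72], 0.59)]
hood_rim [([557, -169, 67], 0.56)]
sanitiser_mid [([749, -6, 75], 0.59), ([449, 318, 2], 0.16)]
label_roll_mid [([748, 180, 43], 0.94)]
marker_mid [([733, -206, 7], 0.82)]
```

View pics/top0.png

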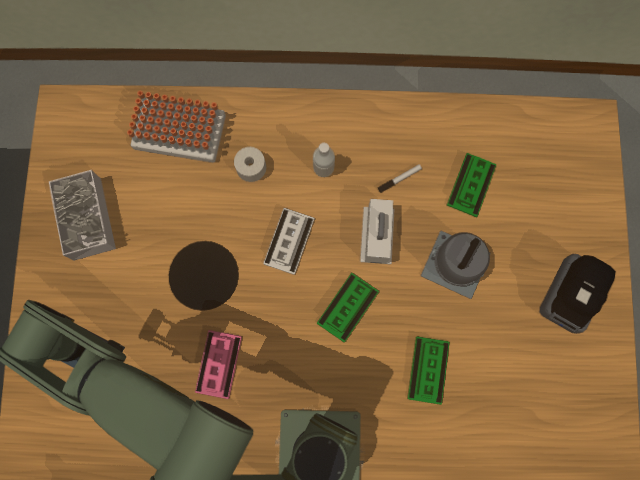

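View pics/side0.png

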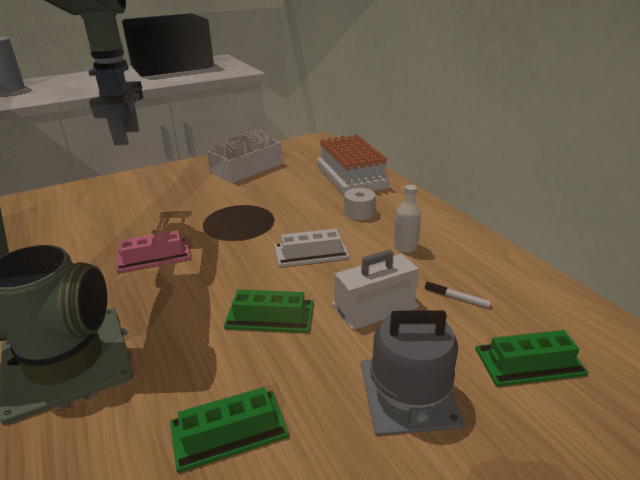

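```bash
cat > h.py <<'E'
from workcell import env, grab_frame, camera_model, models
import cv2, numpy as np
from scipy.spatial.transform import Rotation as Rn
def unproj(c,px,z):
    m=camera_model(c);K=m["K"]
    d=(np.array(px,float)-[K[0,2],K[1,2]])/K[0,0]
    u=d.copy()
    for _ in range(10): u=d/(1+m["k1"]*(u@u))
    r=m["R"].T@np.array([u[0],u[1],1]); o=-m["R"].T@m["t"]
    return o+r*(z-o[2])/r[2]
def proj(c,X):
    m=camera_model(c);K=m["K"];p=m["R"]@np.array(X,float)+m["t"];u=p[:2]/p[2]
    u=u*(1+m["k1"]*(u@u)); return u*K[0,0]+[K[0,2],K[1,2]]
def crop(im,x,y,w,h,s): return cv2.resize(im[y:y+h,x:x+w],None,fx=s,fy=s,interpolation=cv2.INTER_CUBIC)
E
python3 - <<'E'
from h import *
im=cv2.imread("pics/top0.png"); s=cv2.imread("pics/side0.png")
a=np.hstack([crop(im,415,220,80,80,5),crop(im,350,190,80,80,5)])
b=np.hstack([crop(im,255,200,66,80,3.0),crop(s,350,300,120,140,1.7)[:, :204], crop(s,330,240,100,90,3.0)[:238][:,:300]])
b=b if 0 else None
cv2.imwrite("pics/c1.png",np.vstack([a, np.hstack([crop(im,260,200,60,40,5)[:200],crop(im,260,240,60,40,5)[:200],np.zeros((200,200,3),np.uint8)])]))
E
```

```text
Traceback (most recent call last):
ValueError: all the input array dimensions except for the concatenation axis must match exactly, but along dimension 0, the array at index 0 has size 240 and the array at index 1 has size 238
```

```bash
python3 - <<'E'
from h import *
im=cv2.imread("pics/top0.png")
a=np.hstack([crop(im,415,220,80,80,5),crop(im,350,190,80,80,5)])
cv2.imwrite("pics/c1.png",np.vstack([a, np.hstack([crop(im,260,200,60,40,5),crop(im,260,240,60,40,5),np.zeros((200,200,3),np.uint8)])]))
E
```

```text
(no output)
```

View pics/c1.png

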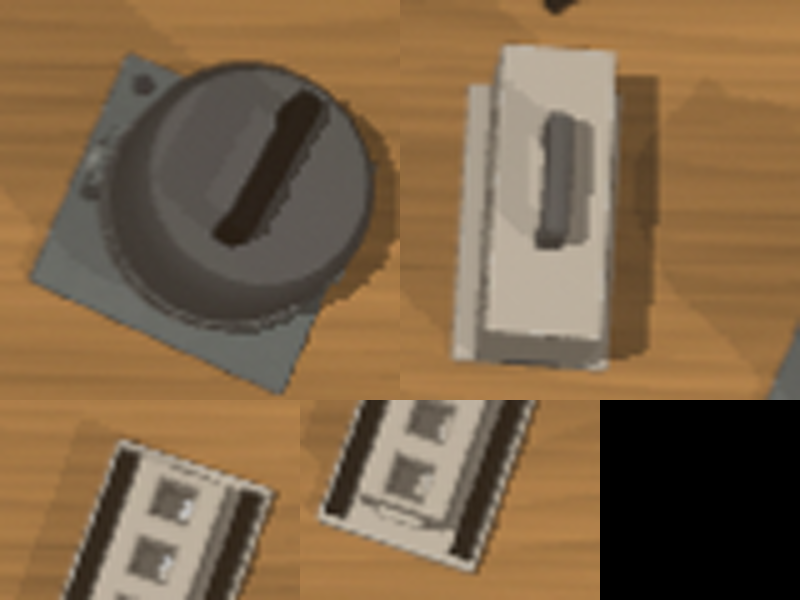

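```bash
python3 - <<'E'
from h import *
f=lambda u,v,x0,y0:(x0+(u+.5)/5-.5,y0+(v+.5)/5-.5)
def show(n,L,z):
    P=[unproj("top",p,z)[:2] for p in L]; print(n,[p.round(1).tolist() for p in P]); return P
P=show("stand",[f(130,55,415,220),f(32,280,415,220),f(283,393,415,220)],8)
c=(P[0]+P[2])/2; d=P[1]-P[0]; e=P[2]-P[1]; print("c",c,np.linalg.norm(d),np.linalg.norm(e),"ydir",np.degrees(np.arctan2(e[1],e[0])),"perp",np.degrees(np.arctan2(d[1],d[0])))
P=show("caphandle",[f(310,93,415,220),f(228,238,415,220)],174)
d=P[1]-P[0];print(sum(P)/2,np.linalg.norm(d),np.degrees(np.arctan2(d[1],d[0])))
P=show("carrier",[f(122,440-400,260,200),f(273,490-400,260,200),f(320-300,515-400,260,240),f(475-300,572-400,260,240)],10)
print(sum(P)/4);d=P[2]-P[0];print(np.linalg.norm(d),np.degrees(np.arctan2(d[1],d[0])),np.linalg.norm(P[1]-P[0]));d=P[3]-P[1];print(np.linalg.norm(d),np.degrees(np.arctan2(d[1],d[0])))
P=show("hoodroof",[f(503-400,45,350,190),f(617-400,52,350,190),f(485-400,332,350,190),f(605-400,340,350,190)],89)
print(sum(P)/4);d=P[2]-P[0];print(np.linalg.norm(d),np.degrees(np.arctan2(d[1],d[0])),np.linalg.norm(P[1]-P[0]))
P=show("hoodhandle",[f(562-400,115,350,190),f(549-400,245,350,190)],127)
d=P[1]-P[0];print(sum(P)/2,np.linalg.norm(d),np.degrees(np.arctan2(d[1],d[0])))
P=show("mat",[(168.5,275),(239,275),(204,240.5),(204,310)],3);print(sum(P)/4)
E
```

```text
stand [[587.8, -315.8], [461.9, -261.2], [403.8, -396.4]]
c [ 495.81420157 -356.11655102] 137.23439754711342 147.1766231896551 ydir -113.27281381254353 perp 156.54283061387338
caphandle [[531.1, -372.8], [457.6, -330.7]]
[ 494.34193475 -351.77240776] 84.66756353143938 150.19119200540638
carrier [[640.8, 114.0], [614.7, 30.5], [486.4, 163.2], [457.5, 78.7]]
[549.83485252  96.58555625]
162.0640157232557 162.32236187932747 87.46333583347291
164.43108401117985 162.9362872243805
hoodroof [[649.5, -116.0], [647.4, -175.9], [496.2, -108.2], [493.5, -170.0]]
[ 571.65806459 -142.50127945]
153.59158202883796 177.0811426926458 59.91000567971504
hoodhandle [[602.3, -143.5], [534.3, -137.3]]
[ 568.26816906 -140.40309121] 68.25337202145172 174.7918705714124
mat [[447.0, 419.6], [452.0, 228.7], [544.6, 329.1], [355.1, 317.6]]
[449.66746518 323.76771441]
```

```bash
cat >> h.py <<'E'
def go(p,yaw=None):
    s=env.state(); R=Rn.from_euler("xyz",s["ee_rot"],degrees=True).as_matrix()
    d=R.T@(np.array(p,float)-s["ee_pos"]); cy=s["ee_rot"][2]
    out="tool shift %s"%d.round(1)
    if yaw is not None: out+=" tool z turn %.1f"%(((cy-yaw+180)%360)-180)
    print("t %.1f pos %s yaw %.1f w %.1f |"%(s["time_s"],s["ee_pos"].round(1),cy,s["gripper_width"]),out)
E
python3 -c "
from h import *
go((495,-354,230),-29.8)"
```

```text
t 1.1 pos [241.2 522.  225. ] yaw 155.2 w 91.1 | tool shift [-597.8 -688.8   -5.1] tool z turn -175.0
```

```bash
python3 -m crank '-1 -39.9 -45.9 -0.3 0 0 0;-1 -39.9 -45.9 -0.3 0 0 0;-1 -39.9 -45.9 -0.3 0 0 0;-1 -39.9 -45.9 -0.3 0 0 0;-1 -39.9 -45.9 -0.3 0 0 0;-1 -39.9 -45.9 -0.3 0 0 0;-1 -39.9 -45.9 -0.3 0 0 0;-1 -39.9 -45.9 -0.3 0 0 0'; python3 -m crank '-1 -39.9 -45.9 -0.3 0 0 0;-1 -39.9 -45.9 -0.3 0 0 0;-1 -39.9 -45.9 -0.3 0 0 0;-1 -39.9 -45.9 -0.3 0 0 0;-1 -39.9 -45.9 -0.3 0 0 0;-1 -39.9 -45.9 -0.3 0 0 0;-1 -39.9 -45.9 -0.3 0 0 0;-1 0 0 0 0 0 0'
python3 -m crank '-1 0 0 0 0 0 10.5;-1 0 0 0 0 0 10.5;-1 0 0 0 0 0 10.5;-1 0 0 0 0 0 10.5;-1 0 0 0 0 0 10.5;-1 0 0 0 0 0 10.5;-1 0 0 0 0 0 10.5;-1 0 0 0 0 0 10.5;-1 0 0 0 0 0 10.5;-1 0 0 0 0 0 10.5'
python3 -m crank '-1 0 0 0 0 0 10.5;-1 0 0 0 0 0 10.5;-1 0 0 0 0 0 10.5;-1 0 0 0 0 0 10.5;-1 0 0 0 0 0 10.5;-1 0 0 0 0 0 10.5;-1 0 0 0 0 0 10.5;-1 0 0 0 0 0 6.5;-1 0 0 0 0 0 0'
python3 -c "
from h import *
go((495,-354,157),-29.8)
for c in ('top','side'):
    cv2.imwrite('pics/%s1.png'%c,grab_frame(c))
a=cv2.imread('pics/top1.png');b=cv2.imread('pics/side1.png')
cv2.imwrite('pics/c2.png',np.hstack([crop(a,410,215,90,90,4.4),crop(b,340,230,140,140,2.83)]))
"
```

```text
time_s: 2.1
ee_pos: [377.3, 52.9, 227.8]
ee_rot: [179.9, 0.1, 155.2]
force: [1.1, 0.2, -0.7]
gripper_width: 91.3
gripper_force: 0.0
time_s: 3.1
ee_pos: [496.2, -357.7, 228.2]
ee_rot: [-180.0, -0.0, 155.0]
force: [0.2, 1.2, -0.0]
gripper_width: 91.2
gripper_force: 0.0
time_s: 4.35
ee_pos: [495.4, -352.6, 229.6]
ee_rot: [-180.0, -0.0, 49.9]
force: [0.4, -0.5, -0.4]
gripper_width: 91.0
gripper_force: 0.0
time_s: 5.48
ee_pos: [495.5, -352.9, 229.6]
ee_rot: [-180.0, 0.0, -29.7]
force: [-0.6, 0.0, 0.5]
gripper_width: 91.2
gripper_force: 0.0
t 5.5 pos [ 495.5 -352.9  229.6] yaw -29.7 w 91.2 | tool shift [ 0.1  1.2 72.6] tool z turn 0.1
```

View pics/c2.png

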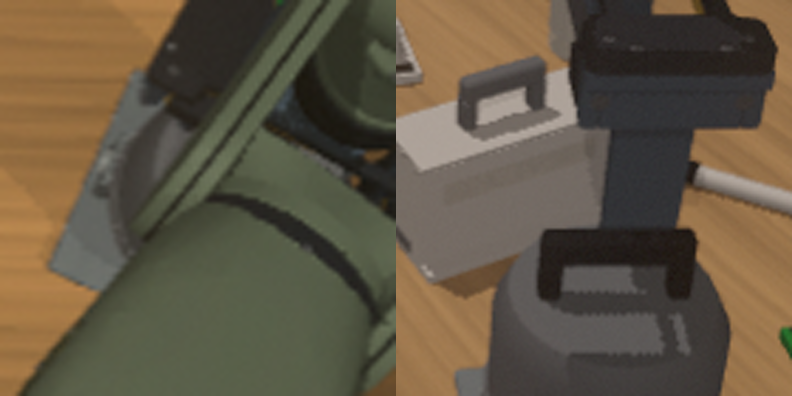

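```bash
python3 -c "
from h import *
for z in (174,165): print(proj('side',(494.5,-352.5,z)), proj('side',(531.1-5,-372.8+3,z)),proj('side',(457.6+5,-330.7-3,z)))"
```

```text
[414.76403563 310.82805195] [439.52966906 310.60431088] [389.22147209 310.52152568]
[414.20061522 315.55224668] [438.79472206 315.33060126] [388.83588169 315.24001743]
```

```bash
python3 -m crank '-1 1.5 1.6 30 0 0 0;-1 0 0 25 0 0 0;-1 0 0 10 0 0 0;-1 0 0 7.5 0 0 0;-1 0 0 0 0 0 0'; python3 -m crank '1 0 0 0 0 0 0;1 0 0 0 0 0 0;1 0 0 0 0 0 0;1 0 0 0 0 0 0;1 0 0 0 0 0 0;1 0 0 0 0 0 0' 35; python3 -c "
from h import *
go((496,-355,157),-29.8);s=env.state();print(s['force'],s['torque'],s['gripper_force'])"
```

```text
time_s: 6.2
ee_pos: [496.4, -356.2, 157.1]
ee_rot: [-180.0, -0.0, -29.8]
force: [-0.5, 0.2, -0.2]
gripper_width: 91.5
gripper_force: 0.0
time_s: 6.95
ee_pos: [496.2, -356.2, 156.9]
ee_rot: [-180.0, 0.0, -29.8]
force: [0.1, -0.8, 1.3]
gripper_width: 34.2
gripper_force: 0.0
t 7.0 pos [ 496.2 -356.2  156.9] yaw -29.8 w 34.2 | tool shift [-0.8 -0.9 -0.1] tool z turn 0.0
[ 0.09424348 -0.79879998  1.29324849] [ 0.00179476  0.19292252 -0.01271274] 0.0
```

```bash
python3 -m crank '1 0 0 0 0 0 0;1 0 0 0 0 0 0;1 0 0 0 0 0 0;1 0 0 0 0 0 0;1 0 0 0 0 0 0' 35; python3 -c "
from h import *
go((496,-355,157),-29.8);s=env.state();print(s['force'],s['torque'],s['gripper_force'])"
```

```text
time_s: 7.58
ee_pos: [496.2, -356.1, 156.9]
ee_rot: [180.0, 0.0, -29.8]
force: [0.3, -0.4, 0.2]
gripper_width: 14.0
gripper_force: 34.9
t 7.6 pos [ 496.2 -356.1  156.9] yaw -29.8 w 14.0 | tool shift [-0.8 -0.9 -0.1] tool z turn 0.0
[ 0.26319939 -0.35560133  0.21509605] [-0.00883199  0.09629943  0.62292436] 34.93378221988678
```

```bash
cat > st.py <<'E'
from h import *
s=env.state();print("yaw %.2f"%s["ee_rot"][2],"pos",s["ee_pos"].round(1),"F",s["force"].round(1),"T",s["torque"].round(2),"g",round(s["gripper_force"],1),round(s["gripper_width"],1),"q6 %.0f"%s["qpos"][5])
E
python3 -m crank '1 0 0 0 0 0 -4;1 0 0 0 0 0 -4;1 0 0 0 0 0 0' >/dev/null; python3 st.py; python3 -m crank '1 0 0 0 0 0 -5;1 0 0 0 0 0 -5;1 0 0 0 0 0 0'>/dev/null; python3 st.py;  python3 -m crank '1 0 0 0 0 0 -5;1 0 0 0 0 0 -5;1 0 0 0 0 0 0'>/dev/null; python3 st.py
```

```text
yaw -21.90 pos [ 496.2 -356.2  156.9] F [-0.1  0.3  0.9] T [0.01 0.2  0.13] g 34.9 14.2 q6 75
yaw -11.93 pos [ 496.2 -356.2  156.9] F [0.2 0.6 0.3] T [-0.    0.21  0.03] g 34.9 13.6 q6 65
yaw -1.96 pos [ 496.2 -356.2  156.9] F [ 0.2 -0.1 -0.1] T [-0.01  0.19  0.09] g 34.9 13.8 q6 55
```

```bash
for k in 1 2; do python3 -m crank '1 0 0 0 0 0 -4;1 0 0 0 0 0 0' >/dev/null; python3 st.py; done; for k in 1 2 3; do python3 -m crank '1 0 0 0 0 0 -2;1 0 0 0 0 0 0' >/dev/null; python3 st.py; done
```

```text
yaw 2.04 pos [ 496.3 -356.2  156.9] F [ 0.4  0.2 -0.4] T [-0.07  0.08  0.05] g 34.9 14.1 q6 51
yaw 6.04 pos [ 496.3 -356.2  156.9] F [ 0.3 -0.7 -1.3] T [-0.05  0.17  0.01] g 35.0 13.8 q6 47
yaw 8.18 pos [ 496.3 -356.2  156.9] F [-0.6 -0.4 -0.3] T [-0.12  0.1   0.08] g 35.0 13.9 q6 45
yaw 10.22 pos [ 496.2 -356.2  156.9] F [ 0.8 -0.4 -0.3] T [-0.12  0.1   0.09] g 34.9 13.8 q6 43
yaw 12.24 pos [ 496.  -356.3  156.9] F [-1.3 -0.8 -1.2] T [-0.19  0.21  0.06] g 34.9 13.8 q6 41
```

```bash
for k in 1 2 3; do python3 -m crank '1 0 0 0 0 0 -2;1 0 0 0 0 0 0' >/dev/null; python3 st.py; done
```

```text
yaw 14.25 pos [ 496.  -356.3  156.9] F [-1.7 -1.3  0. ] T [-0.25  0.29  0.11] g 34.9 13.8 q6 39
yaw 16.25 pos [ 495.9 -356.4  157. ] F [-0.8 -1.1  0.6] T [-0.36  0.5   0.12] g 34.9 13.2 q6 37
yaw 18.26 pos [ 496.  -356.4  157. ] F [-2.8 -2.8  0.1] T [-0.51  0.63  0.1 ] g 34.9 13.8 q6 35
```

```bash
python3 -m crank '1 -1.5 0.8 0 0 0 0;1 0 0 0 0 0 0' >/dev/null; python3 st.py;  python3 -m crank '1 0 0 0 0 0 -3;1 0 0 0 0 0 -3;1 0 0 0 0 0 0' >/dev/null; python3 st.py; python3 -c "
from h import *
b=grab_frame('side');cv2.imwrite('pics/c3.png',crop(b,340,230,140,200,2.83))"
```

```text
yaw 18.19 pos [ 495.7 -356.8  157. ] F [0.4 1.3 0.5] T [ 0.15  0.02 -0.06] g 35.0 13.7 q6 35
yaw 24.18 pos [ 495.3 -357.2  156.9] F [-0.2  0.3  0.5] T [-0.1   0.11  0.09] g 35.0 13.9 q6 29
```

View pics/c3.png

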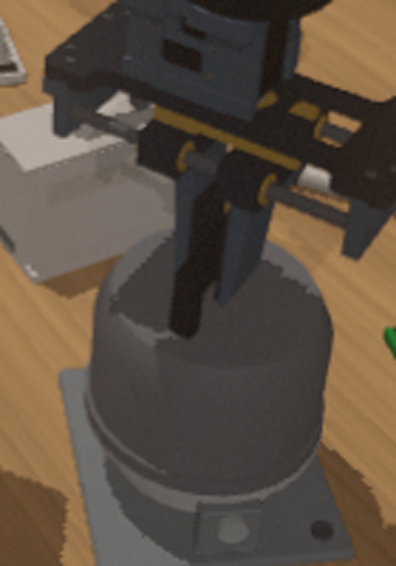

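```bash
for k in 1 2 3; do python3 -m crank '1 0 0 0 0 0 -4;1 0 0 0 0 0 -4;1 0 0 0 0 0 0' >/dev/null; python3 st.py; done
```

```text
yaw 32.13 pos [ 495.2 -357.3  156.9] F [0.6 0.3 0.2] T [-0.09  0.09  0.08] g 35.0 13.7 q6 21
yaw 40.10 pos [ 495.9 -357.3  157. ] F [ 2.   1.3 -0.1] T [ 0.05 -0.36  0.08] g 34.9 13.9 q6 13
yaw 48.09 pos [ 495.6 -357.3  157. ] F [ 2.   2.1 -0.3] T [ 0.12 -0.36  0.21] g 34.9 14.2 q6 5
```

```bash
python3 -m crank '1 1 0 0 0 0 -3;1 0 0 0 0 0 -3;1 0 0 0 0 0 0' >/dev/null; python3 st.py; for k in 1 2; do python3 -m crank '1 0 0 0 0 0 -4;1 0 0 0 0 0 0' >/dev/null; python3 st.py; done; for k in 1 2 ; do python3 -m crank '1 0 0 0 0 0 -2;1 0 0 0 0 0 0' >/dev/null; python3 st.py; done
```

```text
yaw 54.09 pos [ 495.4 -357.2  157. ] F [ 0.  -2.  -1.4] T [-0.41  0.13  0.15] g 34.9 13.9 q6 -1
yaw 58.09 pos [ 495.5 -357.2  157. ] F [-0.3 -2.3 -0.2] T [-0.47  0.15  0.21] g 34.9 13.9 q6 -5
yaw 62.08 pos [ 495.6 -357.   157. ] F [ 0.1 -2.3 -0.3] T [-0.51  0.06  0.18] g 34.9 13.6 q6 -9
yaw 64.19 pos [ 495.7 -356.7  156.9] F [ 0.2 -2.  -0.5] T [-0.44  0.04  0.12] g 34.9 13.8 q6 -11
yaw 66.23 pos [ 495.6 -356.4  156.9] F [-0.1 -0.9  0.9] T [-0.31  0.07  0.13] g 34.9 13.7 q6 -13
```

```bash
python3 -m crank '1 0 0 -2 0 0 0;1 0 0 0 0 0 0' >/dev/null; python3 st.py; python3 -m crank '1 0 0 -1.5 0 0 0;1 0 0 0 0 0 0' >/dev/null; python3 st.py;python3 -m crank '1 0 0 -1 0 0 0;1 0 0 0 0 0 0' >/dev/null; python3 st.py
```

```text
yaw 66.20 pos [ 495.5 -356.4  158.5] F [-0.3 -1.  -2.7] T [-0.34  0.05 -0.02] g 35.0 13.8 q6 -13
yaw 66.20 pos [ 495.6 -356.5  160.4] F [ 0.2 -0.6 -2.3] T [-0.25  0.11 -0.03] g 35.0 13.9 q6 -13
yaw 66.20 pos [ 495.7 -356.5  161.5] F [-0.4  0.7 -3.6] T [-0.12  0.11 -0.02] g 35.0 13.9 q6 -13
```

```bash
python3 -m crank '1 0 0 -4 0 0 0;1 0 0 -4 0 0 0;1 0 0 -6 0 0 0;1 0 0 -8 0 0 0;1 0 0 0 0 0 0' >/dev/null; python3 st.py; python3 -m crank '1 0 0 -12 0 0 0;1 0 0 -15 0 0 0;1 0 0 -20 0 0 0;1 0 0 -25 0 0 0;1 0 0 -20 0 0 0;1 0 0 0 0 0 0' >/dev/null; python3 st.py; python3 -c "
from h import *
go((450,324,275))"
```

```text
yaw 66.20 pos [ 496.2 -357.   184.6] F [-0.1 -0.2 -3.2] T [-0.12  0.09  0.04] g 35.0 14.0 q6 -13
yaw 66.20 pos [ 496.6 -357.3  278.1] F [ 0.4  0.5 -3.3] T [-0.07  0.13  0.04] g 35.0 13.8 q6 -13
t 16.0 pos [ 496.6 -357.3  278.1] yaw 66.2 w 13.8 | tool shift [ 604.6 -317.5    0.8]
```

```bash
python3 -m crank '1 25 -13 0 0 0 0;1 45 -23.6 0 0 0 0;1 45 -23.6 0 0 0 0;1 45 -23.6 0 0 0 0;1 45 -23.6 0 0 0 0;1 45 -23.6 0 0 0 0;1 45 -23.6 0 0 0 0;1 45 -23.6 0 0 0 0;1 45 -23.6 0 0 0 0' >/dev/null; python3 -m crank '1 45 -23.6 0 0 0 0;1 45 -23.6 0 0 0 0;1 45 -23.6 0 0 0 0;1 45 -23.6 0 0 0 0;1 45 -23.6 0 0 0 0;1 25 -13 0 0 0 0;1 15 -8 0 0 0 0;1 0 0 0 0 0 0' >/dev/null; python3 st.py; python3 -c "
from h import *
go((450,324,108));cv2.imwrite('pics/t2.png',grab_frame('top'))
for n in ['tube1_mid','tube2_mid']:
  for c in ('top','side'):
    if n=='tube1_mid' and c=='side': cv2.imwrite('pics/s2.png',grab_frame('side'))
    print(n,c,[([round(v) for v in d['point']],round(d['p'],2)) for d in models.search_frame(n,c)])
a=cv2.imread('pics/t2.png');b=cv2.imread('pics/s2.png')
cv2.imwrite('pics/c4.png',np.hstack([crop(a,410,215,90,90,4.4),crop(b,340,260,140,140,2.83)]))
"
```

```text
yaw 66.26 pos [445.9 375.8 274.8] F [-0.9 -0.6 -2.9] T [-0.09  0.04  0.01] g 35.0 13.9 q6 63
t 18.1 pos [445.9 375.8 274.8] yaw 66.3 w 13.9 | tool shift [-45.5  24.6 166.8]
tube1_mid top []
tube1_mid side []
tube2_mid top [([505, -382, 115], 0.4), ([564, -133, 92], 0.16)]
tube2_mid side [([504, -388, 101], 0.52)]
```

View pics/c4.png

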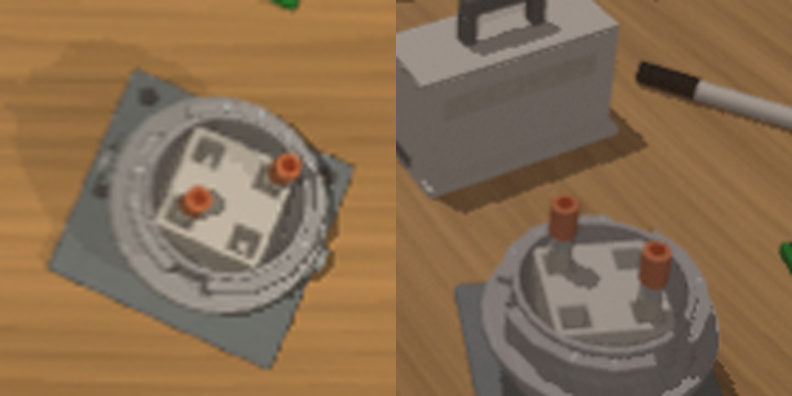

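```bash
python3 -m crank '1 -22 12.3 10 0 0 0;1 -23.5 12.3 20 0 0 0;1 0 0 40 0 0 0;1 0 0 40 0 0 0;1 0 0 30 0 0 0;1 0 0 12 0 0 0;1 0 0 0 0 0 0' >/dev/null; python3 st.py; python3 -m crank '1 0 0 7 0 0 0;1 0 0 4 0 0 0;1 0 0 0 0 0 0' >/dev/null; python3 st.py; python3 -c "
from h import *
f=lambda u,v:(410+u/4.4-.4,215+v/4.4-.4)
g=lambda u,v:(340+(u-396)/2.83-.3,260+v/2.83-.3)
for p in ((288,163),(199,198)): print('top',unproj('top',f(*p),120).round(1))
for p in ((655,249),(565,203)): print('side',unproj('side',g(*p),120).round(1))
for p in ((207,150),(243,240),(272,182),(186,213)): print('pocket',unproj('top',f(*p),75).round(1))
print('block',unproj('top',f(224,195),75).round(1))
print('stand',[unproj('top',f(*p),8).round(1) for p in ((137,70),(48,268),(270,368),(355,165))])
"
```

```text
yaw 66.18 pos [450.4 323.8 123.5] F [-0.5 -0.  -3.7] T [-0.08  0.08 -0.03] g 35.0 14.1 q6 58
yaw 66.21 pos [450.3 324.1 112.6] F [ 0.4 -0.5 -2.7] T [-0.13  0.13  0.06] g 35.0 13.5 q6 58
top [ 508.4 -381.7  120. ]
top [ 486.5 -329.5  120. ]
side [ 507.6 -382.9  120. ]
side [ 487.5 -331.4  120. ]
pocket [ 524.3 -344.5   75. ]
pocket [ 470.6 -365.    75. ]
pocket [ 505.9 -383.    75. ]
pocket [ 486.  -331.3   75. ]
block [ 497.4 -354.2   75. ]
stand [array([ 588.1, -316.2,    8. ]), array([ 462.2, -259.9,    8. ]), array([ 403.7, -395.8,    8. ]), array([ 531.4, -451.6,    8. ])]
```

```bash
python3 -m crank '1 0 0 2 0 0 0;1 0 0 1.5 0 0 0;1 0 0 0 0 0 0' >/dev/null; python3 st.py; python3 -m crank '1 0 0 1 0 0 0;1 0 0 0 0 0 0' >/dev/null; python3 st.py;  python3 -m crank '1 0 0 0.7 0 0 0;1 0 0 0 0 0 0' >/dev/null; python3 st.py
```

```text
yaw 66.20 pos [450.2 324.  108.8] F [ 0.2  0.2 -2.6] T [-0.09  0.03 -0.  ] g 35.0 13.8 q6 58
yaw 66.20 pos [450.3 324.1 108. ] F [-0.   0.1 -3.4] T [-0.08  0.04 -0.01] g 35.0 14.0 q6 58
yaw 66.21 pos [450.4 324.2 107.9] F [-1.2  0.2  2.8] T [-0.23  0.43  0.  ] g 35.0 13.7 q6 58
```

```bash
python3 -m crank '0 0 0 0 0 0 0;0 0 0 0 0 0 0;0 0 0 0 0 0 0;0 0 0 0 0 0 0' >/dev/null; python3 st.py; python3 -m crank '0 0 0 -10 0 0 0;0 0 0 -30 0 0 0;0 0 0 -40 0 0 0;0 0 0 -40 0 0 0;0 0 0 0 0 0 0' >/dev/null; python3 -c "
from h import *
cv2.imwrite('pics/t3.png',grab_frame('top'))
go((508,-382.3,220),112)"
```

```text
yaw 66.20 pos [450.3 324.1 107.2] F [ 0.1 -0.5 -0.4] T [-0.12  0.05 -0.01] g 0.0 45.4 q6 58
t 21.7 pos [450.9 324.4 229.2] yaw 66.2 w 45.6 | tool shift [-623.7  337.4    7.8] tool z turn -45.8
```

```bash
python3 -m crank '0 -52 28.1 0.6 0 0 0;0 -52 28.1 0.6 0 0 0;0 -52 28.1 0.6 0 0 0;0 -52 28.1 0.6 0 0 0;0 -52 28.1 0.6 0 0 0;0 -52 28.1 0.6 0 0 0' >/dev/null; python3 -m crank '0 -52 28.1 0.6 0 0 0;0 -52 28.1 0.6 0 0 0;0 -52 28.1 0.6 0 0 0;0 -52 28.1 0.6 0 0 0;0 -52 28.1 0.6 0 0 0;0 -52 28.1 0.6 0 0 0;0 0 0 0 0 0 0' >/dev/null;  python3 -m crank '0 0 0 10 0 0 -9.2;0 0 0 10 0 0 -9.2;0 0 0 10 0 0 -9.2;0 0 0 10 0 0 -9.2;0 0 0 10 0 0 -9;0 0 0 0 0 0 0' >/dev/null; python3 -c "
from h import *
go((508,-382.3,100),112)"
```

```text
t 24.1 pos [ 506.2 -381.1  168.4] yaw 111.9 w 45.8 | tool shift [-2.1  1.3 68.4] tool z turn -0.1
```

View pics/t3.png

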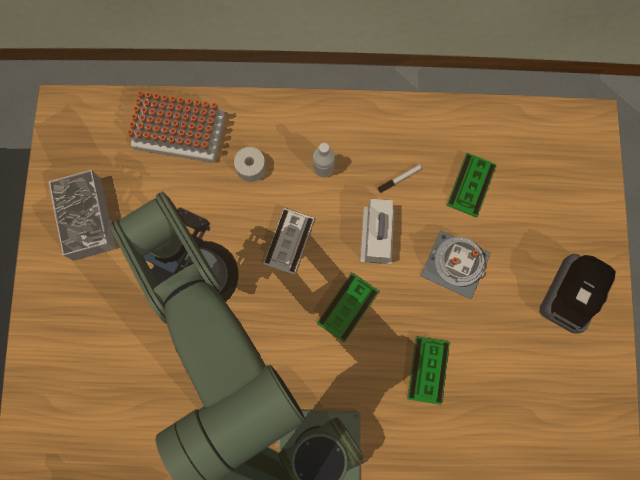

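```bash
python3 -m crank '0 -2.1 1.3 20 0 0 0;0 0 0 20 0 0 0;0 0 0 15 0 0 0;0 0 0 8 0 0 0;0 0 0 5.4 0 0 0;0 0 0 0 0 0 0' 25 >/dev/null; python3 st.py; python3 -m crank '1 0 0 0 0 0 0;1 0 0 0 0 0 0;1 0 0 0 0 0 0;1 0 0 0 0 0 0;1 0 0 0 0 0 0;1 0 0 0 0 0 0' 25 >/dev/null; python3 st.py
```

```text
yaw 111.98 pos [ 509.1 -384.4  101.6] F [ 0.1 -0.1  0.6] T [-0.04  0.07 -0.02] g 0.0 45.7 q6 -60
yaw 112.00 pos [ 509.2 -384.5  101.8] F [ 0.2 -0.7  1.9] T [-0.1   0.   -0.01] g 25.0 15.2 q6 -60
```

```bash
python3 -m crank '1 0 0 -5 0 0 0;1 0 0 -10 0 0 0;1 0 0 -20 0 0 0;1 0 0 -25 0 0 0;1 0 0 -30 0 0 0;1 0 0 -30 0 0 0;1 0 0 -10 0 0 0;1 0 0 0 0 0 0' >/dev/null; python3 st.py; python3 -c "
from h import *
im=cv2.imread('pics/t3.png');s=grab_frame('side')
cv2.imwrite('pics/c5.png',np.hstack([cv2.resize(cv2.imread('pics/top0.png')[200:280,258:324],None,fx=7,fy=7,interpolation=cv2.INTER_CUBIC)[:,:420],crop(s,380,180,95,140,4)]))
go((600.9,80.6,230),162.6)"
```

```text
yaw 112.00 pos [ 509.1 -384.5  232. ] F [ 0.4  0.1 -0.5] T [-0.09 -0.02 -0.02] g 25.0 15.1 q6 -60
t 26.6 pos [ 508.7 -384.2  230.9] yaw 112.0 w 15.3 | tool shift [396.4 259.6   1.2] tool z turn -50.6
```

View pics/c5.png

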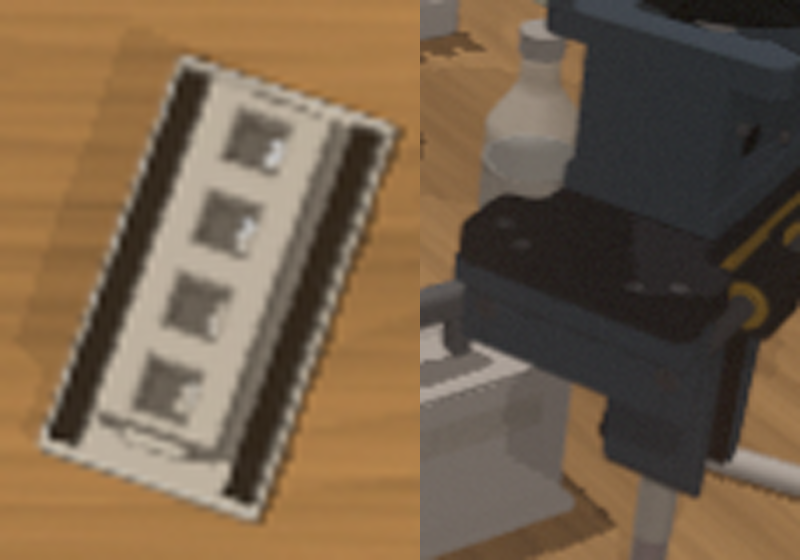

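```bash
python3 -c "
from h import *
P=[unproj('top',(258+u/7-.4,200+v/7-.4),46)[:2] for u,v in ((258,142),(228,223),(198,306),(167,389))]
P=np.array(P);print(P.round(1),P.mean(0));d=P[3]-P[0];print(np.hypot(*d),np.degrees(np.arctan2(d[1],d[0])))
"
```

```text
[[597.8  82.4]
 [565.8  92.7]
 [533.3 102.9]
 [501.  113.4]] [549.46610084  97.86916991]
101.60090966426796 162.2055650016305
```

```bash
python3 -m crank '1 20 13 0 0 0 0;1 42 27.5 0 0 0 0;1 42 27.5 0 0 0 0;1 42 27.5 0 0 0 0;1 42 27.5 0 0 0 0;1 42 27.5 0 0 0 0;1 42 27.5 0 0 0 0;1 42 27.5 0 0 0 0;1 42 27.5 0 0 0 0;1 40 26.5 0 0 0 0' >/dev/null; python3 -m crank '1 0 0 0 0 0 -6;1 0 0 0 0 0 -9;1 0 0 0 0 0 -9;1 0 0 0 0 0 -9;1 0 0 0 0 0 -9;1 0 0 0 0 0 -8.4;1 0 0 0 0 0 0;1 0 0 0 0 0 0' >/dev/null; python3 st.py; python3 -c "
from h import *
go((600.6,81.2,115),162.4)"
```

```text
yaw 162.32 pos [600.7  80.6 231.1] F [ 0.8  0.5 -0.6] T [ 0.07  0.01 -0.02] g 25.0 15.0 q6 -66
t 28.9 pos [600.7  80.6 231.1] yaw 162.3 w 15.0 | tool shift [1.000e-01 6.000e-01 1.161e+02] tool z turn -0.1
```

```bash
python3 -m crank '1 0 0.6 20 0 0 0;1 0 0 35 0 0 0;1 0 0 35 0 0 0;1 0 0 20 0 0 0;1 0 0 6 0 0 0;1 0 0 0 0 0 0;1 0 0 0 0 0 0' >/dev/null; python3 st.py; python3 -c "
from h import *
s=grab_frame('side');t=grab_frame('top')
cv2.imwrite('pics/c6.png',np.hstack([crop(s,265,180,90,100,5),crop(t,260,195,60,80,6.25)[:,:350]]))
print(proj('side',(598.2,82,53)),proj('side',(598.2,82,46)))"
```

```text
yaw 162.38 pos [602.2  80.7 116.8] F [-0.5  0.2  1.1] T [-0.01 -0.02  0.02] g 25.0 15.2 q6 -66
[330.69364058 231.15191029] [330.70398515 233.69877673]
```

View pics/c6.png

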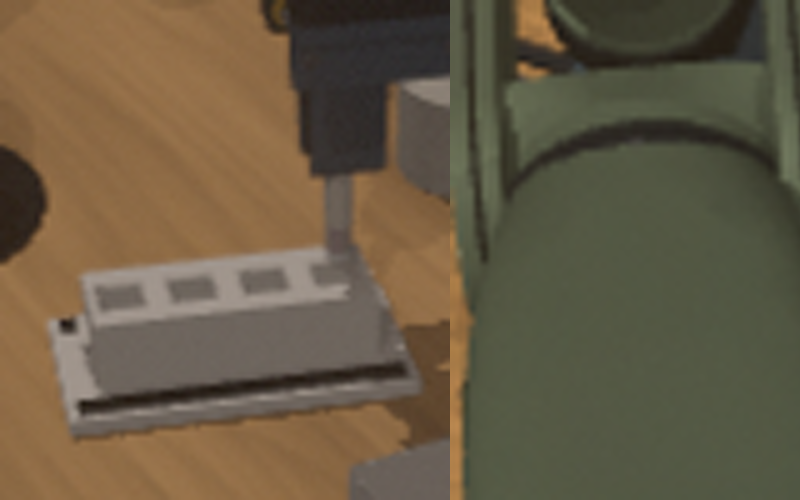

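```bash
python3 -m crank '1 1.4 0 3 0 0 0;1 0 0 5 0 0 0;1 0 0 5 0 0 0;1 0 0 0 0 0 0' >/dev/null; python3 st.py; python3 -m crank '1 0 0 8 0 0 0;1 0 0 8 0 0 0;1 0 0 8 0 0 0;1 0 0 0 0 0 0' >/dev/null; python3 st.py; python3 -m crank '1 0 0 4 0 0 0;1 0 0 2 0 0 0;1 0 0 0 0 0 0' >/dev/null; python3 st.py
```

```text
yaw 162.40 pos [599.7  80.9 101.9] F [-0.4  0.7 -0.9] T [0.01 0.02 0.04] g 25.0 15.1 q6 -66
yaw 162.40 pos [599.5  80.9  77.6] F [ 0.2  0.6 -0.1] T [ 0.05 -0.01  0.03] g 25.0 15.0 q6 -66
yaw 162.40 pos [600.1  81.   72.6] F [-0.   0.7 -0.4] T [-0.   -0.01 -0.02] g 25.0 15.3 q6 -66
```

```bash
python3 -m crank '1 0 0 0.6 0 0 0;1 0 0 0 0 0 0' >/dev/null; python3 st.py; python3 -m crank '0 0 0 0 0 0 0;0 0 0 0 0 0 0;0 0 0 0 0 0 0;0 0 0 0 0 0 0;0 0 0 -5 0 0 0;0 0 0 -20 0 0 0;0 0 0 -40 0 0 0;0 0 0 -40 0 0 0;0 0 0 -40 0 0 0' >/dev/null; python3 -c "
from h import *
go((487,-330.4,190),112)"
```

```text
yaw 162.40 pos [600.2  80.9  72.1] F [ 0.7  0.4 -0.3] T [0.03 0.   0.03] g 25.0 15.5 q6 -66
t 32.6 pos [600.   80.9 218.8] yaw 162.4 w 45.4 | tool shift [ -16.6 -426.3   28.7] tool z turn 50.4
```

```bash
python3 -m crank '0 -2.1 -53.3 0 0 0 0;0 -2.1 -53.3 0 0 0 0;0 -2.1 -53.3 0 0 0 0;0 -2.1 -53.3 0 0 0 0;0 -2.1 -53.3 0 0 0 0;0 -2.1 -53.3 0 0 0 0;0 -2.1 -53.3 0 0 0 0;0 -2.1 -53.3 0 0 0 0' >/dev/null; python3 -m crank '0 0 0 5 0 0 10;0 0 0 5 0 0 10;0 0 0 5 0 0 10;0 0 0 5 0 0 10;0 0 0 5 0 0 10.4;0 0 0 0 0 0 0;0 0 0 0 0 0 0' 25 >/dev/null; python3 -c "
from h import *
cv2.imwrite('pics/s4.png',grab_frame('side'))
go((487,-330.4,100),112)"
```

```text
t 34.5 pos [ 487.4 -330.7  192.4] yaw 112.1 w 45.6 | tool shift [ 0.4 -0.3 92.4] tool z turn 0.1
```

```bash
python3 -m crank '0 0 0 25 0 0 0;0 0 0 25 0 0 0;0 0 0 10 0 0 0;0 0 0 0 0 0 0;0 0 0 0 0 0 0' >/dev/null; python3 -c "
from h import *
go((487,-330.4,101),112)"; python3 st.py
```

```text
t 35.2 pos [ 487.9 -331.   133.1] yaw 112.0 w 45.5 | tool shift [ 1.  -0.6 32.1] tool z turn 0.0
yaw 112.02 pos [ 487.9 -331.   133.1] F [ 0.9 -0.4 -0.8] T [-0.08 -0.03 -0.01] g 0.0 45.5 q6 -57
```

```bash
python3 -m crank '0 0.9 -0.6 15 0 0 0;0 0 0 10 0 0 0;0 0 0 7 0 0 0;0 0 0 0 0 0 0' >/dev/null; python3 st.py; python3 -m crank '1 0 0 0 0 0 0;1 0 0 0 0 0 0;1 0 0 0 0 0 0;1 0 0 0 0 0 0;1 0 0 0 0 0 0;1 0 0 0 0 0 0' 25 >/dev/null; python3 st.py; python3 -m crank '1 0 0 -5 0 0 0;1 0 0 -10 0 0 0;1 0 0 -20 0 0 0;1 0 0 -25 0 0 0;1 0 0 -30 0 0 0;1 0 0 -30 0 0 0;1 0 0 -10 0 0 0;1 0 0 0 0 0 0;1 0 0 0 0 0 0' >/dev/null; python3 -c "
from h import *
go((501,112.8,230),162.4)"
```

```text
yaw 112.00 pos [ 486.  -329.7   99.1] F [-0.5  0.6  0.9] T [-0.1   0.03 -0.  ] g 0.0 45.7 q6 -57
yaw 112.00 pos [ 486.5 -330.1  100.2] F [-0.6  0.8  1.1] T [-0.07  0.01 -0.05] g 25.0 15.2 q6 -57
t 37.5 pos [ 485.8 -329.6  228.6] yaw 112.0 w 15.3 | tool shift [404.4 179.9  -0.7] tool z turn -50.4
```

```bash
python3 -m crank '1 20 9 0 0 0 0;1 43 19 0 0 0 0;1 43 19 0 0 0 0;1 43 19 0 0 0 0;1 43 19 0 0 0 0;1 43 19 0 0 0 0;1 43 19 0 0 0 0;1 43 19 0 0 0 0;1 43 19 0 0 0 0;1 40 19 0 0 0 0' >/dev/null; python3 -m crank '1 0 0 0 0 0 -6;1 0 0 0 0 0 -9;1 0 0 0 0 0 -9;1 0 0 0 0 0 -9;1 0 0 0 0 0 -9;1 0 0 0 0 0 -8.4;1 0 0 0 0 0 0;1 0 0 0 0 0 0' >/dev/null; python3 -m crank '1 0 0 20 0 0 0;1 0 0 35 0 0 0;1 0 0 35 0 0 0;1 0 0 20 0 0 0;1 0 0 4 0 0 0;1 0 0 0 0 0 0;1 0 0 0 0 0 0' >/dev/null; python3 st.py; python3 -c "
from h import *
s=grab_frame('side')
cv2.imwrite('pics/c7.png',crop(s,265,180,90,100,5))
go((501,112.8,70.2),162.4)"
```

```text
yaw 162.38 pos [502.6 112.2 117.1] F [ 0.1 -0.   0.1] T [0.02 0.04 0.04] g 25.0 15.2 q6 -61
t 40.7 pos [502.6 112.2 117.1] yaw 162.4 w 15.2 | tool shift [ 1.7  0.  46.9] tool z turn -0.0
```

View pics/c7.png

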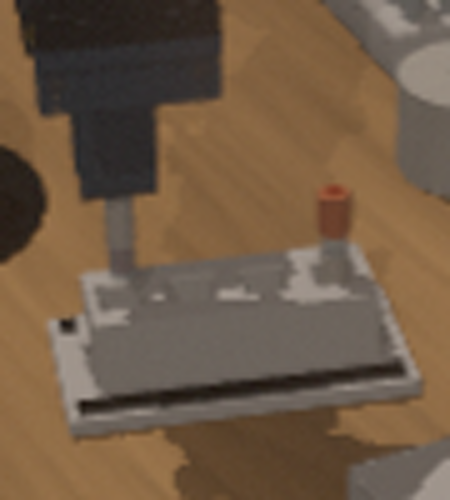

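```bash
python3 -m crank '1 0.6 0 3 0 0 0;1 0 0 5 0 0 0;1 0 0 6 0 0 0;1 0 0 0 0 0 0' >/dev/null; python3 st.py; python3 -m crank '1 0 0 8 0 0 0;1 0 0 8 0 0 0;1 0 0 8 0 0 0;1 0 0 0 0 0 0' >/dev/null; python3 st.py; python3 -m crank '1 0 0 4 0 0 0;1 0 0 2 0 0 0;1 0 0 0 0 0 0' >/dev/null; python3 st.py
```

```text
yaw 162.40 pos [500.8 112.1 101.3] F [-0.4  0.1  0.1] T [-0.03  0.02  0.  ] g 25.0 15.3 q6 -61
yaw 162.41 pos [500.7 112.1  77.2] F [ 0.2  0.4 -0.4] T [-0.01 -0.   -0.02] g 25.0 15.3 q6 -61
yaw 162.40 pos [501.3 112.2  72. ] F [-0.2  0.3  0.2] T [0.03 0.06 0.  ] g 25.0 15.3 q6 -61
```

```bash
python3 -m crank '1 0 0 0.7 0 0 0;1 0 0 0 0 0 0' >/dev/null; python3 st.py; python3 -m crank '1 0 0 0.6 0 0 0;1 0 0 0 0 0 0' >/dev/null; python3 st.py; python3 -m crank '0 0 0 0 0 0 0;0 0 0 0 0 0 0;0 0 0 0 0 0 0;0 0 0 0 0 0 0;0 0 0 -5 0 0 0;0 0 0 -20 0 0 0;0 0 0 -40 0 0 0;0 0 0 -50 0 0 0;0 0 0 -50 0 0 0' >/dev/null;  python3 -m crank '-0.2 50 0 0 0 0 0;-0.2 50 0 0 0 0 0;-0.2 50 0 0 0 0 0;-0.2 0 0 0 0 0 0' >/dev/null; python3 -c "
from h import *
t=grab_frame('top');s=grab_frame('side');cv2.imwrite('pics/t5.png',t);cv2.imwrite('pics/s5.png',s)
a=crop(t,345,185,90,90,4.4); b=crop(t,250,190,90,90,4.4)
c=crop(s,265,180,100,90,2)
cv2.imwrite('pics/c8.png',np.vstack([np.hstack([a,b]),np.hstack([c,crop(s,325,240,110,90,2),np.zeros((180,792-420,3),np.uint8)])]))
go((570,-141,230),175)"
```

```text
yaw 162.41 pos [501.4 112.3  71.4] F [-0.1  0.1 -0.5] T [ 0.03  0.   -0.01] g 25.0 15.4 q6 -61
yaw 162.40 pos [501.3 112.2  70.7] F [-0.1  0.7  0. ] T [-0.01 -0.04 -0.  ] g 25.0 15.3 q6 -61
t 44.3 pos [358.8 157.7 236.4] yaw 162.5 w 54.8 | tool shift [-291.5 -221.2    6.7] tool z turn -12.5
```

View pics/c8.png

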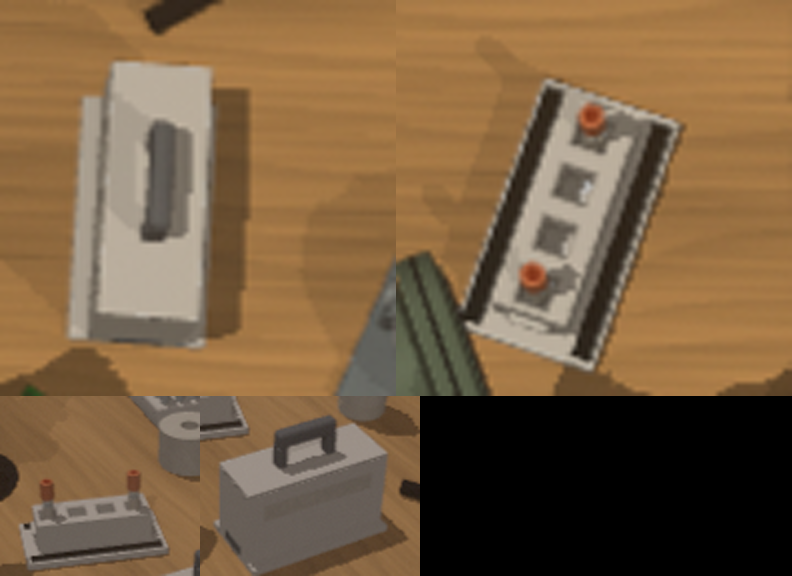

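```bash
python3 -c "
from h import *
f=lambda u,v:(345+u/4.4-.4,185+v/4.4-.4)
P=[unproj('top',f(*p),89)[:2] for p in ((111,62),(211,68),(96,312),(203,319))]
print(np.round(P,1),sum(P)/4);
for a,b in((0,2),(1,3)): d=P[b]-P[a];print(np.hypot(*d),np.degrees(np.arctan2(d[1],d[0])))
P=[unproj('top',f(*p),127.5)[:2] for p in ((161,123),(151,237))];d=P[1]-P[0];print(P,sum(P)/2,np.hypot(*d),np.degrees(np.arctan2(d[1],d[0])))
g=lambda u,v:(325+(u-200)/2-.25,240+(v-396)/2-.25)
Q=[unproj('side',g(*p),127.5)[:2] for p in ((278,436),(331,421))];print('side bar',np.round(Q,1),sum(Q)/2)
Q=[unproj('side',g(*p),89)[:2] for p in ((220,463),(247,497),(386,460),(354,427))];print('side roof',np.round(Q,1),sum(Q)/4)
"
```

```text
[[ 649.3 -115. ]
 [ 647.2 -174.7]
 [ 497.4 -107.7]
 [ 494.9 -170.3]] [ 572.19202245 -141.93104758]
152.02155648359334 177.23712888203616
152.41955169203484 178.36431412408405
[array([ 602.18303645, -141.38975132]), array([ 534.49059015, -136.03954825])] [ 568.3368133  -138.71464979] 67.90354894073138 175.48091192245874
side bar [[ 539.7 -147.9]
 [ 597.3 -151.5]] [ 568.49188552 -149.68870629]
side roof [[ 498.  -112.3]
 [ 493.1 -170.5]
 [ 639.6 -186.9]
 [ 647.2 -125.3]] [ 569.46792736 -148.77266782]
```

```bash
python3 -m crank '-0.2 -41.9 -31.8 0 0 0 0;-0.2 -41.9 -31.8 0 0 0 0;-0.2 -41.9 -31.8 0 0 0 0;-0.2 -41.9 -31.8 0 0 0 0;-0.2 -41.9 -31.8 0 0 0 0;-0.2 -41.9 -31.8 0 0 0 0;-0.2 -41.9 -31.8 0 0 0 0;-0.2 0 0 20 0 0 -7;-0.2 0 0 30 0 0 -7.5;-0.2 0 0 0 0 0 0' 20 >/dev/null;  python3 -m crank '-0.2 0 0 0 0 0 0' >/dev/null; python3 -c "
from h import *
cv2.imwrite('pics/s6.png',grab_frame('side'));go((571,-143,111),177)"; python3 st.py
```

```text
t 45.8 pos [ 571.7 -143.9  187. ] yaw 176.8 w 55.0 | tool shift [ 0.9  0.9 76. ] tool z turn -0.2
yaw 176.80 pos [ 571.7 -143.9  187. ] F [-0.4  0.4  0.2] T [0.   0.08 0.01] g 0.0 55.0 q6 -102
```

```bash
python3 -c "
from h import *
a=cv2.imread('pics/s5.png').astype(int);b=cv2.imread('pics/s6.png').astype(int)
print(np.abs(a-b)[285:325,325:420].mean())"; python3 -m crank '-0.2 0.9 0.9 30 0 0 0;-0.2 0 0 25 0 0 0;-0.2 0 0 12 0 0 0;-0.2 0 0 9 0 0 0;-0.2 0 0 0 0 0 0' 20 >/dev/null; python3 st.py; python3 -m crank '0.3 0 0 0 0 0 0;0.5 0 0 0 0 0 0;1 0 0 0 0 0 0;1 0 0 0 0 0 0;1 0 0 0 0 0 0;1 0 0 0 0 0 0;1 0 0 0 0 0 0;1 0 0 0 0 0 0' 20 >/dev/null; python3 st.py
```

```text
8.648859649122807
yaw 176.90 pos [ 570.  -142.3  110. ] F [-0.4 -0.4  0.7] T [ 0.02  0.   -0.01] g 0.0 54.6 q6 -102
yaw 176.90 pos [ 569.8 -142.3  109.8] F [-0.5 -1.   1.2] T [0.07 0.09 0.01] g 20.0 14.1 q6 -102
```

```bash
python3 -m crank '1 0 0 -5 0 0 0;1 0 0 -15 0 0 0;1 0 0 -30 0 0 0;1 0 0 -35 0 0 0;1 0 0 -30 0 0 0;1 0 0 -15 0 0 0;1 0 0 0 0 0 0' 30 >/dev/null; python3 st.py; python3 -m crank '1 0 0 0 0 0 7.3;1 0 0 0 0 0 7.2;1 0 0 0 0 0 0' >/dev/null; python3 -c "
from h import *
go((549.6,97.3,240),162.4)"
```

```text
yaw 176.90 pos [ 570.1 -142.5  240.8] F [ 0.  -0.3 -0.9] T [-0.01  0.03  0.03] g 30.0 13.6 q6 -102
t 48.6 pos [ 569.  -142.1  238.1] yaw 162.5 w 13.6 | tool shift [ 90.6 222.5  -1.6] tool z turn 0.1
```

```bash
python3 -m crank '1 10 25 0 0 0 0;1 18 44 0 0 0 0;1 18 44 0 0 0 0;1 18 44 0 0 0 0;1 18 44 0 0 0 0;1 9 21.5 0 0 0 0;1 0 0 0 0 0 0;1 0 0 0 0 0 0' >/dev/null; python3 st.py; python3 -c "
from h import *
t=grab_frame('top');s=grab_frame('side');cv2.imwrite('pics/t7.png',t);cv2.imwrite('pics/s7.png',s)
print(proj('side',(549.6,97.3,219)))
cv2.imwrite('pics/c9.png',np.hstack([crop(s,240,100,140,180,3.3)[:, :462],crop(t,230,150,110,180,3.3)[:,:330]]))"
```

```text
yaw 162.45 pos [550.1  96.5 239.2] F [ 0.1 -0.1 -2. ] T [ 0.07 -0.01  0.01] g 30.0 13.8 q6 -64
[307.25451159 167.51670009]
```

View pics/c9.png

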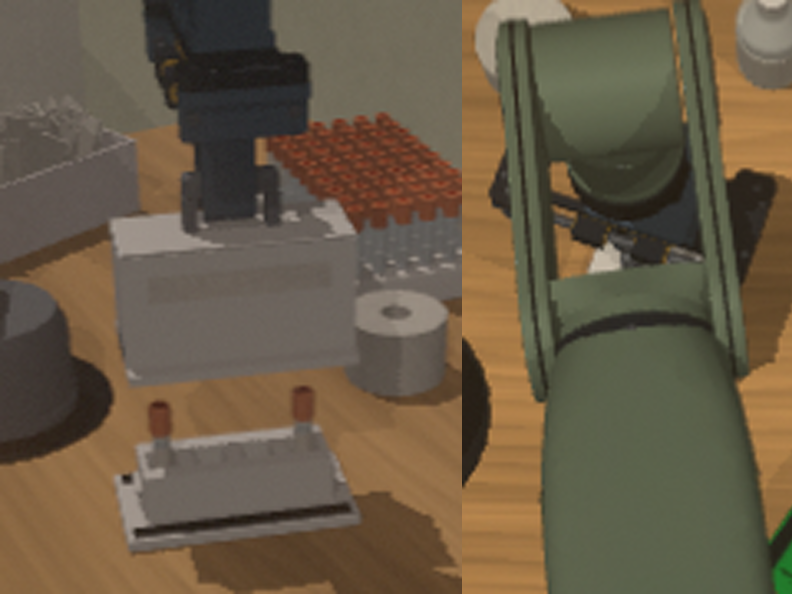

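```bash
python3 -c "
from h import *
th=np.radians(162.4);ex=np.array([np.cos(th),np.sin(th)]);ey=np.array([-np.sin(th),np.cos(th)])
def P(c,lx,ly,z): p=np.array(c)+lx*ex+ly*ey; q=proj('side',(p[0],p[1],z)); return ((q-[240,100]+.35)*3.3).round(1)
c=(549.6,97.3)
print('foot front',P(c,83,45,10),P(c,-83,45,10), P(c,83,45,0),P(c,-83,45,0),'block top front',P(c,67,24,46),P(c,-67,24,46))
h=(550.1,96.5)
for ly in(30,42): print('hood bottom',ly,P(h,77,ly,129),P(h,-77,ly,129))
print('roof',P(h,77,30,218),P(h,-77,30,218),P(h,77,-30,218),P(h,-77,-30,218))
cv2.imwrite('pics/c10.png',crop(cv2.imread('pics/s7.png'),265,155,90,115,5)) 
print([( (np.array(p)-0).tolist()) for p in [(0,0)]])
def Q(c,lx,ly,z): p=np.array(c)+lx*ex+ly*ey; q=proj('side',(p[0],p[1],z)); return ((q-[265,155]+.4)*5).round(0)
print('c10: hood bottom 30/42',Q(h,77,30,129),Q(h,-77,30,129),Q(h,77,42,129),Q(h,-77,42,129),'roof',Q(h,77,30,218),Q(h,-77,30,218),'foot',Q(c,83,45,10),Q(c,-83,45,10),'block',Q(c,67,24,46),Q(c,-67,24,46))
"
```

```text
foot front [124.2 541. ] [358.1 513.3] [125.1 552.9] [357.8 525. ] block top front [140.6 478.6] [329.8 457.2]
hood bottom 30 [120.6 379.2] [348.3 355.6]
hood bottom 42 [122.6 387.8] [352.4 363.9]
roof [111.5 255.1] [350.  233.3] [102.1 218.3] [329.5 198.3]
[[0, 0]]
c10: hood bottom 30/42 [ 58. 300.] [403. 264.] [ 61. 313.] [409. 277.] roof [ 44. 112.] [406.  79.] foot [ 63. 545.] [418. 503.] block [ 88. 450.] [375. 418.]
```

View pics/c10.png

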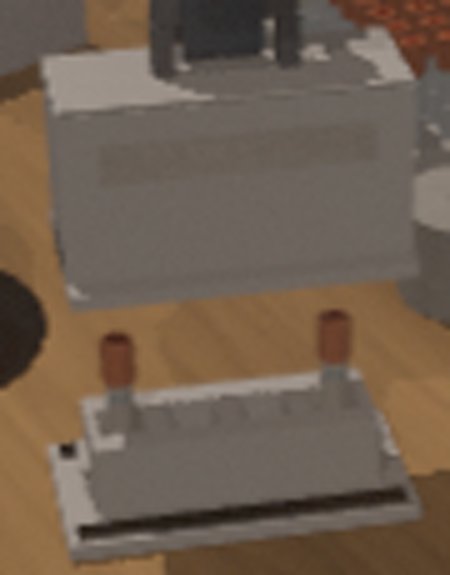

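```bash
python3 -m crank '1 0.8 0 10 0 0 0;1 0 0 20 0 0 0;1 0 0 20 0 0 0;1 0 0 12 0 0 0;1 0 0 6 0 0 0;1 0 0 0 0 0 0;1 0 0 0 0 0 0' >/dev/null; python3 st.py; python3 -m crank '1 0 0 0 0 0 0' >/dev/null; python3 st.py; python3 -c "
from h import *
s=grab_frame('side');cv2.imwrite('pics/c11.png',crop(s,265,185,90,90,6))
p=env.state()['ee_pos']
th=np.radians(162.4);ex=np.array([np.cos(th),np.sin(th)]);ey=np.array([-np.sin(th),np.cos(th)])
def Q(c,lx,ly,z): p=np.array(c)+lx*ex+ly*ey; q=proj('side',(p[0],p[1],z)); return ((q-[265,185]+.42)*6).round(0)
c=(549.6,97.3);h=c;z=p[2]-110
print('hood bottom 30/42',Q(h,77,30,z),Q(h,-77,30,z),Q(h,77,42,z),Q(h,-77,42,z),'roof front',Q(h,77,30,z+89),Q(h,-77,30,z+89),'roof back',Q(h,77,-30,z+89),Q(h,-77,-30,z+89),'foot',Q(c,83,45,10),Q(c,-83,45,10),'bar',Q(h,32,7,z+127),Q(h,-32,7,z+127),'block low',Q(c,67,24,10),Q(c,-67,24,10))
"
```

```text
yaw 162.40 pos [550.   97.6 172.4] F [-0.4  0.3 -0.5] T [0.03 0.   0.01] g 30.0 14.2 q6 -64
yaw 162.41 pos [549.9  97.6 172.4] F [-0.4 -0.  -1. ] T [-0.02 -0.08 -0.06] g 30.0 13.7 q6 -64
hood bottom 30/42 [ 79. 335.] [479. 291.] [ 83. 352.] [486. 307.] roof front [ 63. 125.] [482.  83.] roof back [46. 52.] [446.  13.] foot [ 76. 474.] [501. 424.] bar [174. -10.] [348. -27.] block low [111. 439.] [449. 399.]
```

View pics/c11.png

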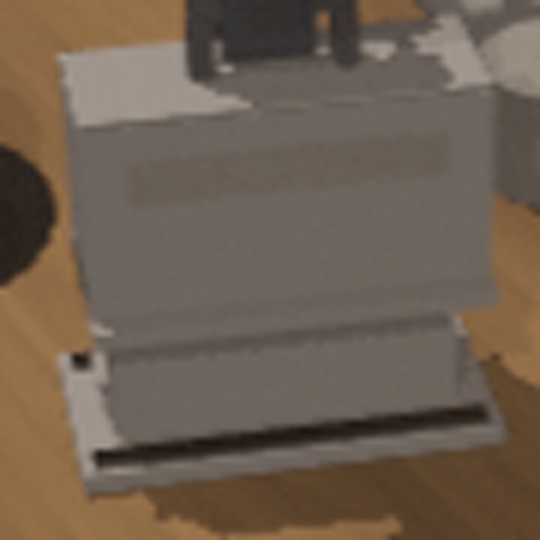

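```bash
python3 -m crank '1 1.7 -0.5 8 0 0 0;1 0 0 4 0 0 0;1 0 0 0 0 0 0' >/dev/null; python3 st.py; for k in 1 2 3 4; do python3 -m crank '1 0 0 1.5 0 0 0;1 0 0 1.5 0 0 0;1 0 0 0 0 0 0' >/dev/null; python3 st.py; done
```

```text
yaw 162.41 pos [547.3  97.5 159.1] F [ 0.2 -0.2 -1.5] T [-0.05 -0.03 -0.03] g 30.0 14.0 q6 -63
yaw 162.40 pos [547.7  97.5 156.7] F [-0.  -0.  -0.7] T [0.03 0.03 0.04] g 30.0 14.1 q6 -63
yaw 162.40 pos [547.6  97.5 153.6] F [ 0.7  0.7 -2.5] T [-0.02 -0.03 -0.06] g 30.0 13.6 q6 -63
yaw 162.40 pos [547.6  97.5 150.6] F [ 0.3  0.8 -1.9] T [0.03 0.04 0.01] g 30.0 13.6 q6 -63
yaw 162.40 pos [547.6  97.5 147.6] F [ 1.   0.1 -1.3] T [-0.03 -0.03 -0.02] g 30.0 13.8 q6 -63
```

Rim is over the block (z≈38) with no contact force. On down to the catches.

```bash
for k in 1 2 3; do python3 -m crank '1 0 0 2 0 0 0;1 0 0 2 0 0 0;1 0 0 0 0 0 0' >/dev/null; python3 st.py; done;  for k in 1 2 3 4; do python3 -m crank '1 0 0 1 0 0 0;1 0 0 0.5 0 0 0;1 0 0 0 0 0 0' >/dev/null; python3 st.py; done
```

```text
yaw 162.40 pos [547.6  97.5 143.5] F [-0.2 -0.2 -1.1] T [-0.01 -0.   -0.02] g 30.0 13.4 q6 -63
yaw 162.40 pos [547.6  97.5 139.5] F [-0.5 -0.4 -1.3] T [-0.01  0.05  0.  ] g 30.0 13.8 q6 -63
yaw 162.40 pos [547.6  97.5 135.5] F [ 0.2  0.2 -1.8] T [0.   0.01 0.01] g 30.0 13.9 q6 -63
yaw 162.40 pos [547.8  97.5 134.3] F [ 0.3 -0.4 -1.6] T [ 0.01 -0.03 -0.01] g 30.0 14.0 q6 -63
yaw 162.40 pos [547.7  97.5 132.7] F [ 0.2  0.  -0.9] T [ 0.01  0.02 -0.02] g 30.0 13.8 q6 -63
yaw 162.40 pos [547.6  97.6 131.3] F [ 0.2  1.  -0.3] T [0.04 0.11 0.04] g 30.0 13.9 q6 -63
yaw 162.41 pos [548.   97.6 131. ] F [-1.3  0.1  6.2] T [-0.09  0.51  0.06] g 30.0 14.0 q6 -63
```

```bash
for k in 1 2 3; do python3 -m crank '1 0 0 0.8 0 0 0;1 0 0 0 0 0 0' 45 >/dev/null; python3 st.py; done
```

```text
yaw 162.41 pos [548.4  97.5 130.9] F [-1.3 -0.7  8.6] T [-0.06  0.79 -0.  ] g 45.0 13.8 q6 -64
yaw 162.41 pos [548.5  97.6 130.4] F [-2.  -0.5 10.3] T [-0.12  0.85  0.01] g 45.0 13.8 q6 -63
yaw 162.40 pos [548.4  97.7 129.5] F [-2.1  0.1 11. ] T [ 0.05  0.74 -0.02] g 45.0 13.7 q6 -63
```

```bash
for k in 1 2 3 4; do python3 -m crank '1 0 0 0.8 0 0 0;1 0 0 0 0 0 0' 45 >/dev/null; python3 st.py; done
```

```text
yaw 162.40 pos [548.2  97.8 128.1] F [-1.3  0.9  7.7] T [ 0.08  0.51 -0.04] g 45.0 13.6 q6 -63
yaw 162.39 pos [548.   97.8 126.5] F [-1.7  0.5  2.6] T [0.18 0.32 0.05] g 45.0 13.6 q6 -63
yaw 162.40 pos [547.6  97.7 124.4] F [-0.1  1.1 -1.1] T [ 0.34  0.   -0.05] g 45.0 13.5 q6 -63
yaw 162.40 pos [547.5  97.6 123.3] F [-0.3  0.9 -5.7] T [ 0.34 -0.09  0.04] g 45.0 13.7 q6 -63
```

```bash
for k in 1 2 3 4; do python3 -m crank '1 0 0 0.8 0 0 0;1 0 0 0 0 0 0' >/dev/null; python3 st.py; done
```

```text
yaw 162.40 pos [547.4  97.5 122.8] F [ 0.5  0.9 -6. ] T [ 0.32 -0.06 -0.  ] g 45.0 13.3 q6 -63
yaw 162.40 pos [547.5  97.5 122.2] F [-0.3  0.9 -7.6] T [ 0.29 -0.06  0.1 ] g 45.0 13.7 q6 -63
yaw 162.40 pos [547.5  97.5 121.5] F [-0.8  0.5 -6.4] T [ 0.23  0.01 -0.02] g 45.0 13.7 q6 -63
yaw 162.40 pos [547.4  97.5 120.9] F [-0.8  0.1 -5.3] T [ 0.09  0.19 -0.01] g 45.0 13.5 q6 -63
```

```bash
for k in 1 2 3 4; do python3 -m crank '1 0 0 0.7 0 0 0;1 0 0 0 0 0 0' >/dev/null; python3 st.py; done
```

```text
yaw 162.41 pos [547.8  97.5 120.6] F [-1.4  0.5 -2.1] T [0.06 0.26 0.01] g 45.0 13.8 q6 -63
yaw 162.40 pos [548.5  97.6 120. ] F [ 0.3 -0.  -1.7] T [ 0.03 -0.    0.06] g 45.0 14.2 q6 -63
yaw 162.40 pos [548.6  97.5 119.8] F [ 0.6 -1.3  4.4] T [-0.09  0.16 -0.05] g 45.0 13.6 q6 -63
yaw 162.40 pos [548.6  97.5 119.8] F [-1.2 -1.5  8.4] T [-0.15  0.4  -0.01] g 45.0 13.9 q6 -63
```

```bash
python3 -m crank '1 0 0 -1 0 0 0;1 0 0 0 0 0 0' >/dev/null; python3 st.py; python3 -m crank '0 0 0 0 0 0 0;0 0 0 0 0 0 0;0 0 0 0 0 0 0;0 0 0 0 0 0 0;0 0 0 0 0 0 0;0 0 0 -10 0 0 0;0 0 0 -30 0 0 0;0 0 0 -40 0 0 0;0 0 0 -40 0 0 0' >/dev/null;  python3 -m crank '0 50 0 0 0 0 0;0 50 0 0 0 0 0;0 50 0 0 0 0 0;0 50 0 0 0 0 0;0 0 0 0 0 0 0' >/dev/null; python3 st.py; python3 -c "
from h import *
t=grab_frame('top');s=grab_frame('side')
cv2.imwrite('pics/c12.png',np.hstack([crop(s,180,150,200,160,2.2),crop(t,160,180,160,160,2.2)]))"
```

```text
yaw 162.40 pos [548.6  97.5 119.8] F [0.8 0.  5.4] T [-0.1   0.   -0.04] g 45.0 13.7 q6 -63
yaw 162.56 pos [354.5 158.3 240. ] F [ 1.2 -0.3  0.1] T [-0.02 -0.05 -0.02] g 0.0 45.8 q6 -50
```

View pics/c12.png

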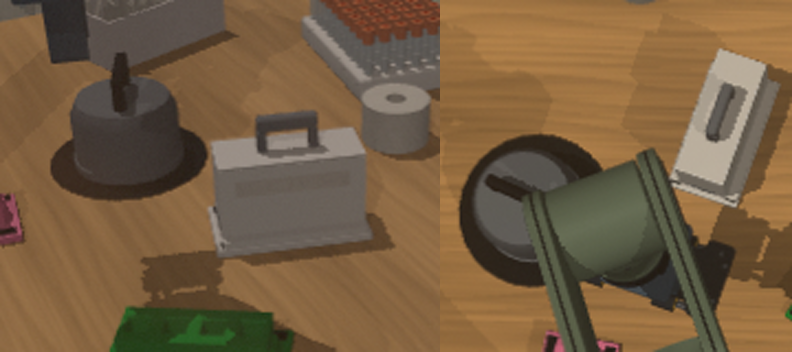

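```bash
python3 -c "
from h import *
print(env.job_done())"
```

```text
the job is handed in; nothing more can be done
None
```

I've handed the job in: the cap is rim down on the mat, both tubes (only two were there) stand upright in their own cells, and the hood sits level on the carrier's foot, by force and height past both catches, with the gripper clear.

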